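Spring the till drawer by its concealed catch

ROBOT

A 6-joint arm with a two-finger parallel gripper is mounted at the origin on a cart in front of the work surface, level with it; the furniture and walls round the work are solid. World frame = base frame: x ahead of the robot, y to its left, z up, the work surface at z = 0. Lengths are in mm, angles in rad, forces in N, time in s.
With the tool pointing down it reaches from about 325 to 875 mm from the base axis. Payload 4.4 kg.
Tool frame: the origin (TCP) lies on the centre line of the jaws, within the pads' length; the fingertips stand ahead of it and the grasp point (between the pads) lies 6 mm ahead of it (ctrl.tcp_to_tips is the z of the fingertips in the tool frame, in mm); z points along the fingers, y is the line along which they close (so a half turn about z gives the same grasp; the last joint's range is limited). The gripper opens to 85 mm and grips with 20 to 120 N. Pads are 22 mm wide; open, the fingers measure 114 mm over their backs; the gripper's body (76 mm by 85 mm) begins 54 mm behind the grasp point. The pads swing forward as they close: fully open they stand 13 mm farther back than shut.
Start: joints at [-0.15, 0.207, 1.542, -0, 1.393, -0.15], TCP at [575.002, -0.012, 256.282] pointing down, gripper open.
Joint ranges: [-2.73, 2.73], [-0.86, 2.22], [0.23, 2.46], [-1.11, 4.25], [0.08, 2.63], [-2.82, 2.82]. Speed limits (rad/s): [2.79, 2.79, 3.14, 3.14, 3.14, 3.14].

INTERFACE

Orientations are given as a 3x3 rotation matrix whose columns are the frame's x, y, z axes.
In Python, from plant import ctrl, sensors, optics gives the robot as it stands. Calls block until the motion is done:
- ctrl.move_ptp(position, orientation): joint-space move of the TCP to a pose.
- ctrl.move_l(position, rot=None, vel=150, threshold=None): straight line of the TCP; rot=None keeps the orientation; vel is the mean speed in mm/s. With threshold (N) it stops when the force on the tool has changed by that much, and returns True; else False.
- ctrl.set_joints(angles): joint-space move.
- ctrl.gripper_to(opening, force=None): finger opening in mm; force is the grip in N (None keeps the last); returns when the fingers have stopped.
- ctrl.hold(seconds).
- ctrl.solve_ik(position, orientation): joint angles nearest the present ones, or None.
- sensors.read_state(): the state.
- optics.grab_frame(name): name is "scene" or "side" or "wrist"; returns (picture, depth): 420x560x3 uint8, red, green, blue; 420x560 float32, mm along the optical axis (not along the pixel's ray), 0 where there is no reading.
- optics.camera_params(name): a dict with "mtx" (3x3 intrinsics, pixels), "R" (3x3) and "t" (3): a world point X has camera coordinates R X + t; the wrist camera has in their place "T_tool_cam" (4x4, takes a point from camera to tool coordinates, whose origin is the TCP and whose axes are the flange's). Camera axes: x right, y down, z forward; pixel columns grow to the right and rows downward; lengths in mm; the calibration is good to about 2 mm. The wrist camera is an equidistant fisheye: a pixel r from the principal point sees the ray r / f radians off the axis. A picture is of the moment at which its call begins: read the wrist's pose just before it. camera_params takes no time and is no camera call.
A pose or a line that the arm cannot do raises ctrl.MotionError and nothing moves.
- ctrl.finish_job(): hands the job in; it is judged then, once.
The state is a dict: "t": time; "q": joint angles; "qvel": joint speeds; "tau": joint torques, N m; "eef_pos": TCP position; "eef_rot": TCP orientation; "force": force on the tool from outside, world axes, zero at the start; "wrist_torque": the same for the moment, N m; "grip_width": finger opening in mm; "grasp_force": force on a finger pad.
Only numpy, scipy, OpenCV 4.12 (cv2) and the standard library are available. Lean on these libraries where they do the work, as an engineer would, in place of code of your own. Each camera call takes 0.05 s, during which the arm holds its last target. There are 200 camera calls.

TASK

The till drawer on the bakery worktop has no handle: one of the five look-alike tiles in its flat top is a concealed catch that gives when pressed. With the fingertips, first push the gift carton aside along the worktop, without gripping, lifting or tipping it, until the drawer's way is clear; then feel along the tiles for the one that gives and press it so that the drawer springs fully out without touching the carton. Leave the drawer out and everything else where it stands.

Things in the scene. Friction and masses are not known exactly. Their poses are not given: they have to be found in the camera images.
- till: Plain grey metal till-drawer unit, fixed to the worktop: 190 deep (its x) x 240 wide (its y) x 80 high. Origin: centre of its underside, on the worktop. Its x axis points to its back, so the drawer front is on its -x side (front face at x = -95). A row of five tiles lies in its flat top
- tile_row (a point): Centre of the row of five identical tiles, at their top face, flush with the unit's top (z = 80, x = -41 in the unit; axes as the unit's). Tiles 46 (x) x 38 (y), centred at y = -88, -44, 0, 44, 88 from here; grooves between them 6 wide, 10 deep; 2 wide gaps in front and behind. Four are rigid; one, alike to the eye and different each time, is the catch
- catch (a joint): How far the concealed catch tile is pressed down: 0 = flush, 0.006 m = stop. It is sprung: about 1 N to start moving it, about 5 N fully down; it lets the drawer go at about 0.0035 to 0.004 m and comes back up when let go. Its place in the row is not given
- drawer (a joint): How far the till drawer has come out: 0 = shut and latched, 0.06 m = fully out, moving along the unit's -x. A spring (about 5.5 N) drives it out by itself in under a second once the catch is pressed, and holds it out
- drawer_front (a point): Centre of the front face of the drawer's front panel, which is 160 wide (y) x 50 high (z 11 to 61) and centred on the unit's width; axes as the unit's; it travels 60 along the unit's -x with the drawer
- carton: Closed beige gift carton, loose, 67 (its x) x 139 (its y) x 44 high, 0.18 to 0.35 kg, origin at the centre of its underside, its z up. It stands lengthwise in front of the drawer, 15 to 35 off it, in its way
- ribbon: Spool of cream ribbon, loose bystander, 71 diameter x 22 high, lying on top of the unit behind the tiles; origin at the centre of its underside
- jar: Jam jar, loose bystander, 76 diameter x 92 high, standing on the worktop near the unit's right (-y) side; origin at the centre of its underside
- spice: Spice jar with a screw cap, loose bystander, 45 diameter x 106 high, standing on the worktop near the unit's left (+y) side; origin at the centre of its underside
- tape: Roll of masking tape, loose bystander, 97 diameter x 25 high, lying on the worktop to the right; origin at the centre of its underside

How it is judged:
By the outcome, as a careful person would: the job done as asked, in the order asked, and still so for the second after the job is handed in, with the robot touching nothing.
It also fails if it takes over 61 s, if anything falls off the work surface, if the arm or the gripper's body presses on something with over 40 N, if the wrist force passes 120 N, or if a joint passes its speed limit or range.

## Working session

There is one attempt and no reset: what is moved stays moved. The work goes in short steps, each a Python script; the robot and the scene stay as the last script left them, time stands still between calls to the robot, and variables do not carry over. Pictures are saved under pics/ and viewed, at most 10 in all, crops included, and the job is handed in when it is done.

```bash
mkdir -p pics; ls
python3 - <<'E'
from plant import ctrl,sensors,optics
import cv2,numpy as np
for n in("scene","side"):
    p,d=optics.grab_frame(n); cv2.imwrite(f"pics/{n}0.png",p[:,:,::-1]); np.savez(f"{n}0.npz",p=p,d=d)
    c=optics.camera_params(n); print(n,c['mtx'].tolist(),(-c['R'].T@c['t']).tolist(),(d>0).mean())
print(ctrl.tcp_to_tips,sensors.read_state()['t'])
E
```

```text
pics
scene [[465.31008444299465, 0.0, 286.59192066443796], [0.0, 465.31008444299465, 209.33404396352893], [0.0, 0.0, 1.0]] [99.35852379120536, 728.055339450671, 507.44586115601567] 0.9958333333333333
side [[406.99704538561133, 0.0, 270.93931202411954], [0.0, 406.99704538561133, 209.01773139603694], [0.0, 0.0, 1.0]] [247.0278975855884, 535.7215743179853, 718.0895050336346] 0.9960459183673469
25.0 0.1
```

View pics/scene0.png

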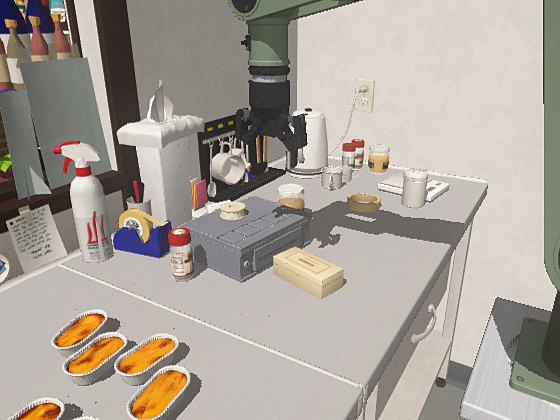

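View pics/side0.png

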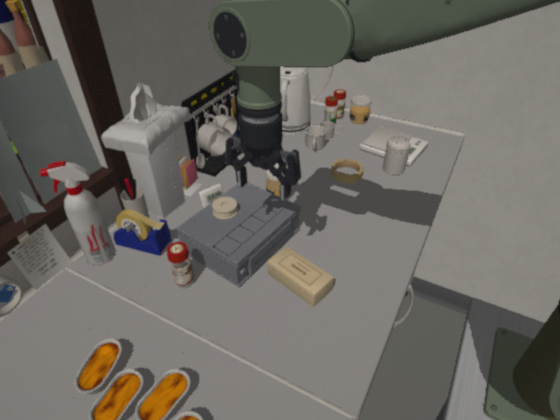

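The scene view shows the till around (250,235), the carton in front at (308,270), the spice jar at (180,253), the jar behind at (290,197) and the tape at (363,202). The side view agrees, with the tiles around (240,235).

```bash
cat > h.py <<'E'
import numpy as np,cv2
from plant import ctrl,sensors,optics
def cloud(n,d):
    c=optics.camera_params(n); v,u=np.mgrid[:d.shape[0],:d.shape[1]]; K=c['mtx']
    P=np.stack([(u-K[0,2])/K[0,0]*d,(v-K[1,2])/K[1,1]*d,d],-1)
    return (P-c['t'])@c['R']   # R^T (P-t)
def blobs(n,p,d,lo,hi,minpx=60,box=(330,850,-420,300)):
    W=cloud(n,d); m=(d>0)&(W[...,2]>lo)&(W[...,2]<hi)&(W[...,0]>box[0])&(W[...,0]<box[1])&(W[...,1]>box[2])&(W[...,1]<box[3])
    k,l,s,_=cv2.connectedComponentsWithStats(m.astype(np.uint8))
    for i in range(1,k):
        if s[i,4]>=minpx:
            q=W[l==i]; r=cv2.minAreaRect(q[:,:2].astype(np.float32))
            print(n,(lo,hi),s[i].tolist(),'rect',np.round(r[0],1),np.round(r[1],1),round(r[2],1),'z',np.round(np.median(q[:,2]),1),'col',p[l==i].mean(0).astype(int))
E
python3 - <<'E'
from h import *
for n in("scene","side"):
    f=np.load(f"{n}0.npz")
    for lo,hi in((72,88),(37,51),(96,112),(86,98),(17,31)): blobs(n,f['p'],f['d'],lo,hi)
E
```

```text
scene (72, 88) [277, 190, 27, 10, 141] rect [ 679.5 -254. ] [69.6 35.3] 26.1 z 80.7 col [205 193 177]
scene (72, 88) [180, 196, 132, 56, 3563] rect [683.  -70.5] [246.4 194.8] 81.8 z 78.9 col [136 134 137]
scene (72, 88) [168, 240, 23, 12, 149] rect [721.8 115.3] [43.7 25.5] 38.1 z 79.0 col [177 152 146]
scene (37, 51) [190, 224, 120, 43, 681] rect [621.4 -24.1] [283.1 131.7] 48.7 z 43.6 col [109 108 110]
scene (37, 51) [150, 230, 20, 14, 99] rect [839.2  50.7] [20.9 49.7] 0.3 z 44.2 col [ 50  51 102]
scene (37, 51) [273, 247, 71, 37, 1219] rect [497.1 -17. ] [ 70.7 140.9] 74.8 z 43.2 col [229 209 170]
scene (37, 51) [170, 255, 23, 13, 136] rect [718.1 115.5] [45.  23.1] 48.2 z 44.3 col [173 155 140]
scene (96, 112) [219, 202, 26, 11, 229] rect [727.1 -69. ] [57.9 58.9] 24.5 z 100.7 col [219 206 181]
scene (96, 112) [168, 228, 22, 14, 254] rect [726.9 107.7] [43.  43.7] 29.2 z 104.9 col [179  87  76]
scene (86, 98) [277, 184, 27, 11, 229] rect [ 689. -272.] [68.9 72.1] 37.4 z 90.2 col [231 224 215]
scene (86, 98) [221, 209, 23, 8, 103] rect [715.9 -55.5] [51.  21.3] 38.5 z 91.8 col [
[... 1590 characters left out ...]
l [130  68  56]
side (86, 98) [213, 208, 23, 9, 63] rect [717.7 -56.2] [53.3 23.4] 34.0 z 91.2 col [132 123 105]
side (86, 98) [167, 251, 22, 13, 95] rect [718.1 116.4] [44.4 20.9] 45.9 z 92.1 col [103  35  29]
side (17, 31) [187, 221, 111, 62, 443] rect [623.2 -22.4] [283.  131.8] 48.2 z 23.8 col [68 67 70]
side (17, 31) [150, 233, 20, 18, 88] rect [835.8  47.1] [59.6 19.9] 81.1 z 24.1 col [23 28 68]
side (17, 31) [267, 265, 67, 38, 267] rect [490.7  11.7] [151.8  61.5] 11.2 z 24.3 col [130 117  93]
side (17, 31) [172, 272, 21, 13, 85] rect [719.1 116.2] [45.  21.8] 42.6 z 24.9 col [124 113 102]
side (17, 31) [171, 369, 19, 12, 87] rect [578.9 295.2] [39.6  9.4] 0.3 z 28.0 col [145 119  92]
```

Till: centre (683,-70), yaw -8.2°. Carton: centre (497,-17), long axis at -15°, about 24 mm off the drawer. The shorter way aside is +y (about 116 mm along the unit's y), and that side is free. I'll push with the flat sides of both fingertips, which makes a stable two-point contact.

```bash
cat >> h.py <<'E'
def Rdown(ang):  # tool y along world angle ang (deg), z down; nearest-to-present half turn
    now=sensors.read_state()['eef_rot']; a=np.radians(ang); y=np.array([np.cos(a),np.sin(a),0])
    if y@np.array(now)[:,1]<0: y=-y
    z=np.array([0,0,-1.]); return np.column_stack([np.cross(y,z),y,z])
ya=np.radians(-8.2); ux=np.array([np.cos(ya),np.sin(ya),0]); uy=np.array([-ux[1],ux[0],0]); till=np.array([683,-70,0.])
def U(x,y,z): return till+ux*x+uy*y+np.array([0,0,z])
E
python3 - <<'E'
from h import *
print(np.round(sensors.read_state()['eef_rot'],2).tolist())
R=Rdown(-15.2); c=np.array([497,-17,0.]); n=np.array([.262,.965,0])
s=c-66*n
ctrl.gripper_to(60); print('tips',ctrl.tcp_to_tips)
s[2]=34
ctrl.move_ptp(s+[0,0,90],R)
ctrl.move_l(s,vel=120,threshold=15)
st=sensors.read_state(); print(st['t'],st['eef_pos'],st['force'])
p,d=optics.grab_frame("side"); cv2.imwrite("pics/s1.png",p[:,:,::-1])
E
```

```text
[[-0.0, 1.0, -0.0], [1.0, 0.0, 0.0], [0.0, -0.0, -1.0]]
tips 25.0
2.1333 [480.70937617 -80.84413504  34.75187393] [0.04397413 0.43873959 0.22308536]
```

View pics/s1.png

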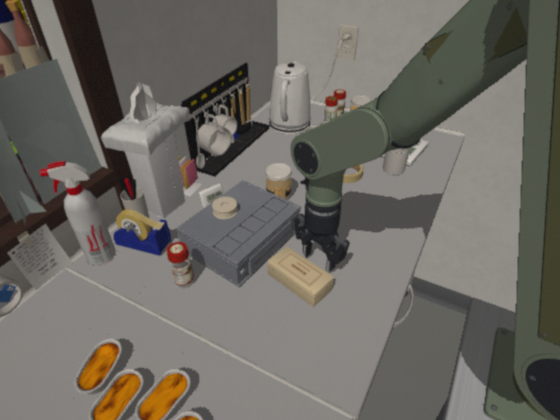

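The gripper stands behind the carton at about (320,245), near the worktop, with the carton still unmoved at (300,275). Next is the push.

Run:
```python
from h import *
s=np.array(sensors.read_state()['eef_pos'])
e=s+uy*140; 
r=ctrl.move_l(e,vel=60,threshold=15); st=sensors.read_state(); print(r,st['t'],st['eef_pos'],st['force'])
if not r:
    ctrl.move_l(e-uy*30,vel=100); ctrl.move_l(e-uy*30+[0,0,120],vel=150)
for n in("scene","side"):
    p,d=optics.grab_frame(n); cv2.imwrite(f"pics/{n}2.png",p[:,:,::-1]); blobs(n,p,d,37,51,200)
```

```text
False 4.6667 [500.84766429  57.50111393  35.04193064] [ 0.79052961 -0.49470386 -0.14609614]
scene (37, 51) [190, 227, 116, 40, 670] rect [625.2 -16.1] [269.8 124. ] 47.4 z 44.0 col [113 112 114]
scene (37, 51) [233, 267, 75, 44, 1575] rect [515.7 100.1] [ 69.4 141.6] 74.2 z 43.2 col [233 216 176]
side (37, 51) [178, 237, 96, 39, 377] rect [669.4  32.9] [228.8 104.3] 25.0 z 43.9 col [81 79 82]
side (37, 51) [232, 278, 70, 58, 1896] rect [515.3  99.6] [ 68.  139.8] 74.4 z 42.4 col [172 153 120]
```

View pics/side2.png

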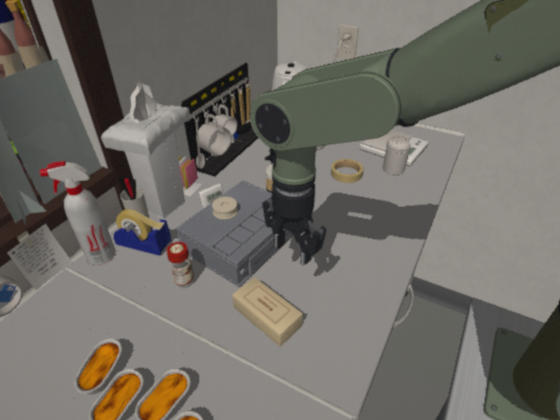

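The carton now stands at (268,310) in the side view. In the unit frame its near edge is at y ≈ 102, against 80 for the drawer, so the way is clear by about 22 mm. Next I feel along the tiles.

Run:
```python
from h import *
ctrl.gripper_to(0,force=30)
R=Rdown(-8.2)
ctrl.move_ptp(U(-41,88,130),R)
z0=None
for y in(88,44,0,-44,-88):
    ctrl.move_l(U(-41,y,112),rot=R,vel=120)
    ctrl.hold(.15)
    b=sensors.read_state()['force'][2]
    r=ctrl.move_l(U(-41,y,97),vel=12,threshold=7)
    st=sensors.read_state(); z=st['eef_pos'][2]
    print(y,r,round(z,2),round(st['force'][2]-b,1),round(st['t'],1))
    hit = (not r) or z<101.5
    ctrl.move_l(U(-41,y,112),vel=60)
    if hit: break
ctrl.move_l(U(-41,y,170),vel=100)
for n in("scene","side"):
    p,d=optics.grab_frame(n); cv2.imwrite(f"pics/{n}3.png",p[:,:,::-1]); blobs(n,p,d,37,51,200); blobs(n,p,d,96,112,200)
```

```text
88 True 99.29 3.9 8.9
scene (37, 51) [190, 238, 132, 32, 774] rect [608.1   6.7] [293.7 120.9] 34.2 z 44.1 col [103 101 102]
scene (37, 51) [233, 267, 75, 43, 1566] rect [515.4  99.9] [ 68.5 141.6] 74.3 z 43.2 col [230 211 171]
scene (96, 112) [168, 228, 22, 14, 248] rect [727.1 107.7] [42.  46.1] 42.3 z 105.0 col [181  90  78]
side (37, 51) [178, 215, 125, 61, 756] rect [632.9 -14.7] [302.2 154. ] 43.8 z 43.6 col [50 49 50]
side (37, 51) [232, 278, 70, 59, 1895] rect [515.5  99.7] [ 68.  139.2] 75.2 z 42.4 col [166 147 116]
side (96, 112) [166, 242, 22, 18, 298] rect [728.2 106.4] [43.5 45.7] 70.2 z 104.1 col [133  70  57]
```

View pics/scene3.png

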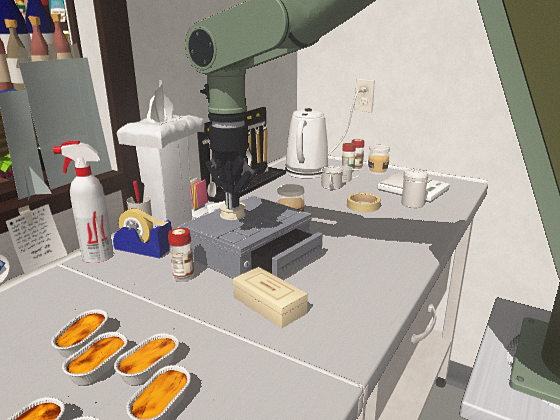

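The first tile was the catch. The drawer is out at about (298,255), clear of the carton at (270,295). I'll back the arm off and check how far it came out.

Run:
```python
from h import *
st=sensors.read_state(); p0=np.array(st['eef_pos'])
ctrl.move_l([560,-60,270],vel=200)
for n in("scene","side"):
    p,d=optics.grab_frame(n); W=cloud(n,d)-till; x,y,z=W@ux,W@uy,W[...,2]
    m=(d>0)&(z>15)&(z<62)&(x<-90)&(x>-200)&(abs(y)<84); print(n,'front x pct',np.percentile(x[m],[1,3,10,50]),np.percentile(y[m],[1,99]),m.sum())
    blobs(n,p,d,37,51,900); blobs(n,p,d,96,112,100); blobs(n,p,d,84,96,60)
print(sensors.read_state()['t'])
```

```text
scene front x pct [-157.30901898 -156.84830609 -156.06008896 -153.55412746] [-76.71915987  82.19717799] 1646
scene (37, 51) [233, 267, 75, 44, 1577] rect [514.9 100.3] [ 68.4 140.6] 75.0 z 43.2 col [230 212 172]
scene (96, 112) [219, 202, 26, 11, 225] rect [726.3 -68.4] [59.  59.1] 22.3 z 100.8 col [222 209 184]
scene (96, 112) [168, 228, 22, 13, 245] rect [728.  106.5] [43.7 44.3] 32.8 z 104.9 col [181  90  78]
scene (84, 96) [277, 184, 27, 12, 249] rect [ 688.1 -270.1] [68.1 70.5] 53.4 z 90.1 col [231 225 216]
scene (84, 96) [221, 210, 23, 8, 111] rect [716.3 -55.2] [51.2 23.5] 36.3 z 90.0 col [200 188 162]
scene (84, 96) [168, 236, 23, 11, 125] rect [719.2 113.5] [46.  26.9] 53.5 z 90.5 col [150  55  50]
side front x pct [-156.76610193 -156.32049075 -155.77907    -143.88900047] [-76.88180929  81.78207859] 1649
side (37, 51) [232, 278, 70, 58, 1888] rect [515.5  99.5] [ 68.1 139.7] 74.7 z 42.5 col [165 146 115]
side (96, 112) [212, 197, 25, 17, 302] rect [726.6 -69.6] [60.5 58.9] 88.9 z 99.9 col [161 148 128]
side (96, 112) [166, 242, 22, 19, 299] rect [728.2 106.7] [43.4 43.9] 90.0 z 104.2 col [133  69  57]
side (84, 96) [265, 164, 16, 16, 148] rect [ 701.5 -260.2] [34.3 72.8] 40.3 z 89.0 col [165 158 147]
side (84, 96) [213, 208, 23, 9, 81] rect [717.2 -55.8] [53.2 23.7] 34.6 z 89.5 col [134 125 107]
side (84, 96) [167, 251, 22, 13, 92] rect [718.3 114.5] [45.  22.2] 51.4 z 90.2 col [102  41  36]
11.2
```

The drawer front is at x = -155, so it is fully out. The carton and the other things are where they stood.

```bash
python3 -c "
from plant import ctrl
print(ctrl.finish_job())"
```

```text
the job is handed in; nothing more can be done
None
```

The job is handed in at about 11 s: the carton was pushed aside to clear the drawer by about 22 mm, the catch was the tile at y = +88, and the drawer sprang fully out (60 mm) without touching the carton; ribbon, jar and spice jar measured unmoved, and the tape, not re-measured, looked unmoved in the pictures.

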